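# Clock the bar-stock tee and clip it to its tube

### The job

Screw the steel tee in the manifold's port further in, clockwise seen from above, until you feel its seal bite, then keep on only to the very next position where its arms are in line with the square tube stub. Do not stop at a line-up that comes before the bite and do not screw it past the right one. Then set the loose black clip gently down over the joint between tee arm and stub, fully home, let go of it, and leave the two flasks alone.

Things in the scene. Friction and masses are not known exactly. Their poses are not given: they have to be found in the camera images.
- manifold: Aluminium block bolted to the bench, 90 (x) by 260 (y) by 50 mm high. Origin at bench level on the port axis, about which the tee turns; the block spans y -70 to +190 mm, x +-45 mm. z up; y is the direction of the tube stub. At y 155 to 185 mm stands a steel bulkhead, 102 mm above the bench, with a gauge on top up to 168 mm.
- tee_center (a point): Steel tee in the port: square bar 18 x 18 mm, 124 mm long (two like arms 62 mm from the axis; either may face the stub), through a square boss 32 x 32 mm, 58 to 95 mm above the bench; grip the boss, across the bar. This point: on the turning axis, mid-height of bar, about 74 mm above the bench. y runs along the arms, z up. Tightens clockwise seen from above.
- port (a point): Mouth of the port, on the block's top (z 50 mm). The tee turns lightly (0.05 N m) until its seal bites, at an unseen place 0.7 to 2.0 rad from the start; from there it takes 0.9 N m and stays where it is left. The right line-up (they come every half turn) is 0.8 to 2.4 rad after the bite; one before the bite is wrong. Rules call 'seal' the rad past the right line-up (never measured).
- stub_end (a point): Centre of the end face of the fixed steel tube stub, 18 x 18 mm square, which runs from here along the manifold's +y. It is 68 mm from the port axis, 74 mm above the bench; top face at 83 mm. With the tee in line a 6 mm gap is left between arm and stub. Axes as the manifold's.
- clip_center (a point): Loose black plastic clip standing upright on the bench, 0.1 kg: inverted channel 44 mm long (x), 31 mm wide (34 at its flared feet), 47 mm high with the grip rib on top, 12 mm wide (y), 34 mm long, the upper 24 mm. Channel inside: 23 mm wide, 18 mm deep, open below and at both ends. This point is its centre, 23.5 mm above the feet.
- joint_mid (a point): Middle of the gap between stub and tee arm, 65 mm from the port axis, 74 mm above the bench. The clip is home when its channel straddles both sides of this gap, along the stub (either way round), its roof on the tops of both; its centre is then 14.5 mm above this point (88.5 mm above the bench). Axes as the manifold's.
- flask_a_center (a point): Closed conical flask, clear with blue cap, 80 mm base diameter, 132 mm high; a bystander. The point is half-way up.
- flask_b_center (a point): A second such flask; a bystander. The point is half-way up.

How it is judged:
By the outcome, as a careful person would: the job done as asked, in the order asked, and still so for the second after the job is handed in, with the robot touching nothing.
It also fails if it takes over 70 s, if anything falls off the work surface, if the arm or the gripper's body presses on something with over 40 N, if the wrist force passes 120 N, or if a joint passes its speed limit or range.

### The arm

A 6-joint arm with a two-finger parallel gripper is mounted at the origin on the work surface. World frame = base frame: x ahead of the robot, y to its left, z up, the work surface at z = 0. Lengths are in m, angles in rad, forces in N, time in s.
With the tool pointing down it reaches from about 0.4 to 0.825 m from the base axis. Payload 7 kg.
Tool frame: the origin (TCP) lies at the very end of the fingers, on their centre line; the grasp point (between the pads) lies 19 mm behind it; z points along the fingers, y is the line along which they close (so a half turn about z gives the same grasp; the last joint's range is limited). The gripper opens to 88 mm and grips with 3 to 60 N. Pads are 19 mm wide; open, the fingers measure 130 mm over their backs; the gripper's body (78 mm by 193 mm) begins 47 mm behind the grasp point.
Start: joints at [1.583, 0.359, 0.012, 0, -1.224, -0.288], TCP at [0.184, 0.649, 0.198] pointing down, gripper open.
Joint ranges: [-3.07, 3.07], [-1.43, 2.12], [-1.02, 1.25], [-3.03, 1.67], [-3.05, -0], [-3.03, 3.03]. Speed limits (rad/s): [2.39, 2.39, 3.01, 3.14, 3.14, 3.14].

### API

Orientations are given as [roll, pitch, yaw] about the fixed x, y, z axes, in that order (R = Rz(yaw) Ry(pitch) Rx(roll)).
In Python, from station import arm gives the robot as it stands.
- The arm moves only by the tool step_arm, never from a script. Its argument "rows" is a list of rows, each a list of 5 numbers: the shift along the world's x, y, z in m, then the turn about the world's z in rad, then the finger opening in m, from 0 to 0.0876. In form: [[x, y, z, spin, gripper], ...]. A call has 1 to 20 rows; each row is the pose to reach, as a shift and turn from the pose commanded when the call began; what a row does not reach only later rows make up. A row lasts 1/10 s, in which the tool goes at most 50 mm and 8.59 degrees, less where a joint would pass 70% of its speed; a pose out of reach is approached as far as the arm can. A call with a gripper value outside its range is refused whole. The fingers move at their own pace and stop on an object; "newtons" is the grip in N (left out, the last holds). Time passes only in rows, so rows that repeat a pose let the fingers close. It gives the time, the measured TCP pose, the force, the opening and the grip force at its end, in the units of the state.
- arm.get_state(): the state, without advancing time (a new reading comes with each control period).
- arm.grab_frame(name): name is "scene" or "top"; returns a dict with "color" (420x560x3 uint8, blue, green, red), "vfov" (degrees; the focal length in pixels is half the picture's height over the tangent of half this angle, whatever the lens; pixels are square), "cx", "cy" (the principal point, pixels), "rvec" (rotation vector, rad) and "tvec" (3), from world to camera coordinates, as OpenCV has them. Camera axes: x right, y down, z forward; pixel columns grow to the right and rows downward; lengths in m; the calibration is good to about 2 mm. A picture is of the moment at which its call begins. There is no depth.
- arm.job_done(): hands the job in; it is judged then, once.
The state is a dict: "t": time; "q": joint angles; "qd": joint speeds; "joint_efforts": joint torques, N m; "eef_pos": TCP position; "ee_rot": TCP orientation; "force": force on the tool from outside, world axes, zero at the start; "moment": the same for the moment, N m; "width": finger opening in m; "gripper_force": force on a finger pad.
Only numpy, scipy, OpenCV 4.12 (cv2) and the standard library are available. Lean on these libraries where they do the work, as an engineer would, in place of code of your own. Each camera call takes 0.05 s, during which the arm holds its last target. There are 200 camera calls.

## Working session

There is one attempt and no reset: what is moved stays moved. The work goes in short steps, Python scripts to look and compute and a tool call to move; the robot and the scene stay as the last step left them, time stands still between calls to the robot, and variables do not carry over. Pictures are saved under pics/ and viewed, at most 12 in all, crops included, and the job is handed in when it is done.

Besides the shell and the picture viewer there is one more tool, called after "Request:" in YAML: its name, and indented under it one key for each argument. step_arm: Moves the arm, as the interface text tells. Its arguments: {"type":"object","properties":{"rows":{"type":"array"},"newtons":{"type":"number"}},"required":["rows"]}

```bash
mkdir -p pics
cat > h.py <<'E'
from station import arm
import numpy as np, cv2
def cam(n):
    f=arm.grab_frame(n); h,w=f["color"].shape[:2]
    fl=h/2/np.tan(np.radians(f["vfov"])/2)
    K=np.array([[fl,0,f["cx"]],[0,fl,f["cy"]],[0,0,1.]])
    return f["color"],K,np.array(f["rvec"],float),np.array(f["tvec"],float)
def back(K,r,t,px,z):
    R=cv2.Rodrigues(r)[0]; c=-R.T@t.ravel()
    d=R.T@np.linalg.inv(K)@np.array([px[0],px[1],1.]); return c+d*(z-c[2])/d[2]
def proj(K,r,t,P): return cv2.projectPoints(np.array(P,float).reshape(-1,3),r,t,K,None)[0].reshape(-1,2)
E
python3 - <<'E'
from h import *
for n in("scene","top"):
    c,K,r,t=cam(n); cv2.imwrite(f"pics/{n}0.png",cv2.resize(c,(800,600)))
    np.savez(n+".npz",K=K,r=r,t=t); print(K[0,0],K[:2,2],-cv2.Rodrigues(r)[0].T@t.ravel())
print(arm.get_state())
E
```

```text
436.3912897400193 [281.84659611 206.40010675] [ 1.11096166 -0.30097575  0.7639979 ]
445.1535328789424 [277.63377509 207.82119596] [0.3516789  0.01244652 1.0970397 ]
{'t': 0.1, 'q': array([ 1.58309812e+00,  3.59311701e-01,  1.11468647e-02, -2.87555534e-04,
       -1.22409437e+00, -2.88077364e-01]), 'qd': array([1.02786136e-03, 5.34402095e-04, 3.56167591e-03, 2.00028116e-03,
       2.89317362e-05, 1.89559755e-04]), 'joint_efforts': array([-1.14079296e-03, -5.84164453e+01,  2.93752688e+01,  7.01542765e+00,
        1.02698343e-02, -4.39613257e-05]), 'eef_pos': array([0.18371996, 0.64901994, 0.19692092]), 'ee_rot': array([ 3.14011325e+00, -1.56458672e-04, -2.75873365e-01]), 'force': array([-0.16755885,  0.86892253, -0.1151005 ]), 'moment': array([0.02504553, 0.00607674, 0.08886797]), 'gripper_force': 0.0, 'width': 0.08782785473363393}
```

View pics/scene0.png

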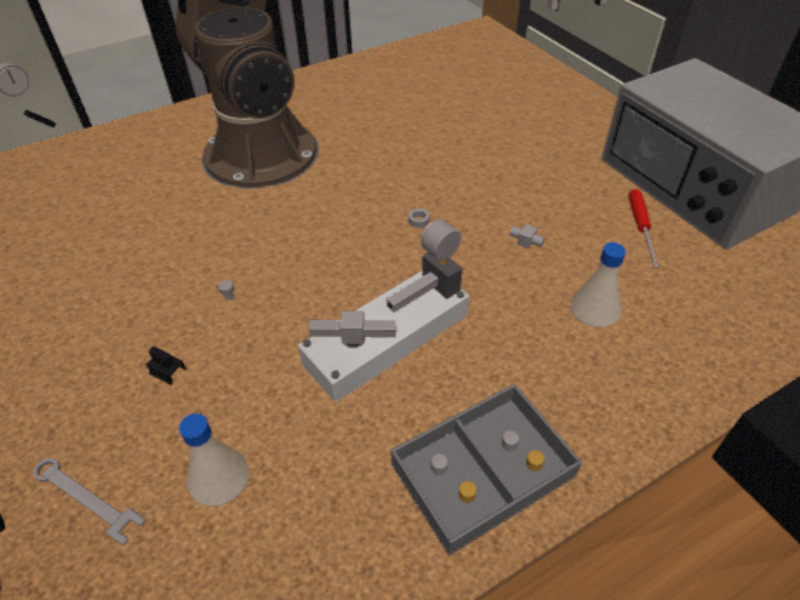

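View pics/top0.png

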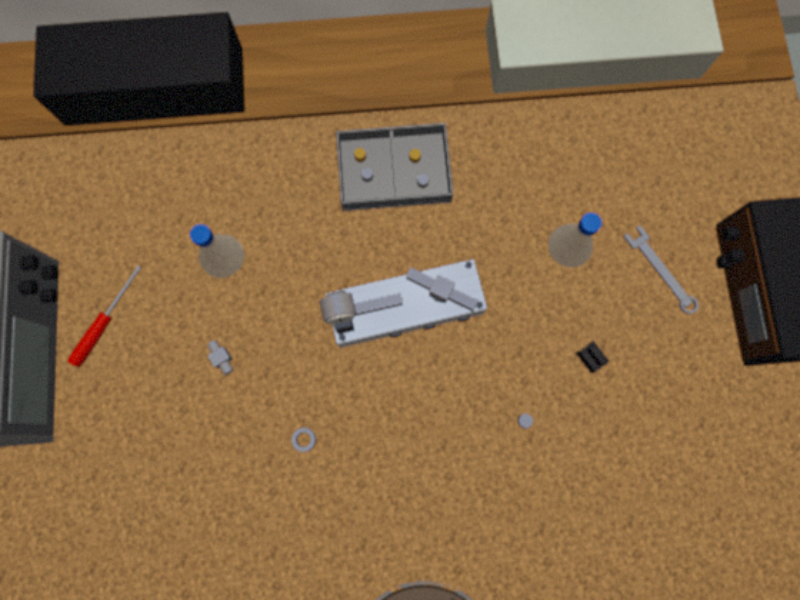

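The top view shows the manifold (stub at ~(378,304), boss at ~(441,288)), the clip at ~(592,357) and flasks at ~(220,255) and ~(570,245). I'll take one enlarged crop for accuracy.

Run:
```python
from h import *
c,K,r,t=cam("top")
a=cv2.resize(c[175:255,220:350],None,fx=6,fy=6,interpolation=cv2.INTER_CUBIC)[:, :780]
b=cv2.resize(c[225:275,385:445],None,fx=6,fy=6,interpolation=cv2.INTER_CUBIC)
o=np.zeros((600,780,3),np.uint8); o[:480]=a; 
cv2.imwrite("pics/a.png",o[:480])
b=cv2.resize(c[232:268,395:435],None,fx=10,fy=10,interpolation=cv2.INTER_CUBIC)
s,_,_,_=cam("scene"); d=cv2.resize(s[235:275,98:138],None,fx=10,fy=9,interpolation=cv2.INTER_CUBIC)
cv2.imwrite("pics/b.png",cv2.convertScaleAbs(np.hstack([b,d]),alpha=1.6,beta=20))
```

```text
(no output)
```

View pics/a.png

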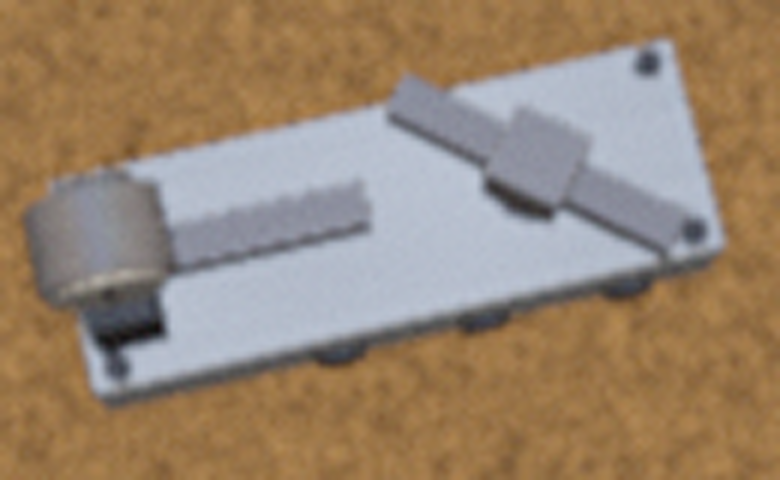

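View pics/b.png

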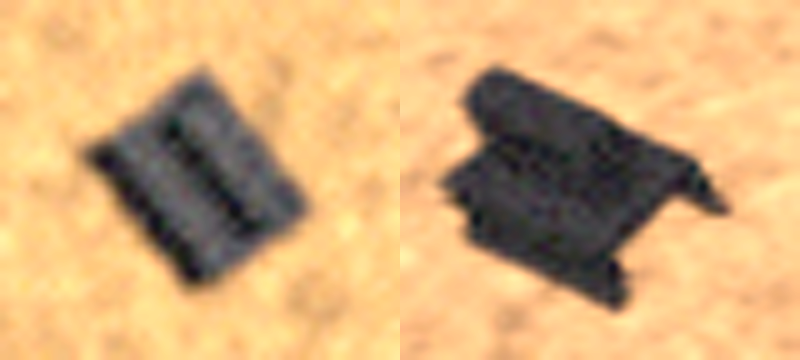

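Crop a: block corners (672,40), (722,245), (105,398); stub end (362,180)/(370,225); boss top (528,108),(592,140),(556,203),(487,163); arm end (408,75)/(389,103). Crop b shows the clip, with its rib running from upper-left to lower-right.

```bash
cat > fit.py <<'E'
from h import *
from scipy.optimize import least_squares, minimize
T=np.load("top.npz");S=np.load("scene.npz")
def P(c,X): return proj(c["K"],c["r"],c["t"],X)
def rz(a): return np.array([[np.cos(a),-np.sin(a),0],[np.sin(a),np.cos(a),0],[0,0,1]])
px=lambda l:np.array([[220+(u+.5)/6-.5,175+(v+.5)/6-.5] for u,v in l])
mp=np.array([[45,-70,50],[-45,-70,50],[-45,190,50],[9,68,83],[-9,68,83]])/1e3
mo=px([(672,40),(722,245),(105,398),(362,180),(370,225)])
tp=np.array([[16,16,95],[16,-16,95],[-16,-16,95],[-16,16,95],[9,62,83],[-9,62,83]])/1e3
to=px([(528,108),(592,140),(556,203),(487,163),(408,75),(389,103)])
def res(p):
    o=np.array([p[0],p[1],0])
    return np.r_[(P(T,mp@rz(p[2]).T+o)-mo).ravel(),(P(T,tp@rz(p[3]).T+o)-to).ravel()]
if __name__=="__main__":
    s=least_squares(res,[.55,-.05,.15,-.4],loss="soft_l1"); p=s.x
    print("manifold x,y,yaw, tee yaw",p.round(4),"rel",p[3]-p[2]); print(res(p).reshape(-1,2).round(1).tolist())
    o=np.array([p[0],p[1],0]); print("scene px(800)",(P(S,np.vstack([mp@rz(p[2]).T+o,tp@rz(p[3]).T+o]))/.7).round().tolist())
    # clip silhouettes
    def box(x,y,z0,z1,y2=None):
        y2=y2 or y
        return np.array([[sx*x,sy,z] for sx in(-1,1) for z,ys in((z0,y),(z1,y2)) for sy in ys])
    parts=[box(.022,(.0115,.0155),0,.023),box(.022,(-.0155,-.0115),0,.023),box(.022,(.0115,.017),0,.004),box(.022,(-.017,-.0115),0,.004),box(.022,(-.0155,.0155),.018,.023),box(.017,(-.006,.006),.023,.047)]
    views=[]
    for n,c,(a,b,d,e) in(("top",T,(225,275,390,440)),("scene",S,(230,280,92,142))):
        im=cam(n)[0][a:b,d:e]; k=4
        m=cv2.resize(im,None,fx=k,fy=k,interpolation=cv2.INTER_CUBIC).max(2)
        hsv=cv2.resize(im,None,fx=k,fy=k,interpolation=cv2.INTER_CUBIC).astype(int)
        m=((hsv[...,2]-hsv[...,0])<35).astype(np.uint8)&(m<115); m=cv2.morphologyEx(m.astype(np.uint8),cv2.MORPH_OPEN,np.ones((5,5)))
        n_,l,st,_=cv2.connectedComponentsWithStats(m); m=(l==1+st[1:,4].argmax()).astype(np.uint8)
        views.append((c,m,np.array([d,a]),k))
    def draw(p,c,m,off,k):
        o=np.zeros_like(m)
        for b in parts:
            q=(P(c,b@rz(p[2]).T+[p[0],p[1],0])-off+.5)*k-.5
            cv2.fillConvexPoly(o,cv2.convexHull((q*16).round().astype(np.int32)),1,shift=4)
        return o
    cost=lambda p:sum((draw(p,*v)!=v[1]).sum()/v[1].sum() for v in views)
    x0=back(T["K"],T["r"],T["t"],(592*.7,357*.7),.03)
    best=min((minimize(cost,[x0[0],x0[1],a],method="Nelder-Mead",options=dict(initial_simplex=[[x0[0],x0[1],a],[x0[0]+.01,x0[1],a],[x0[0],x0[1]+.01,a],[x0[0],x0[1],a+.3]])) for a in np.arange(0,3.1,.5)),key=lambda r:r.fun)
    print("clip",best.x,best.fun,[v[1].sum() for v in views])
    for nm,z,q in(("A",.0,(570,262)),("B",.0,(222,268))): print(nm,back(T["K"],T["r"],T["t"],np.array(q)*.7,z).round(3))
    cv2.imwrite("pics/c.png",np.hstack([cv2.resize(np.dstack([draw(best.x,*v)*255,v[1]*255,v[1]*0]),(400,400)) for v in views]))
E
python3 fit.py
```

```text
manifold x,y,yaw, tee yaw [ 0.5816 -0.0802  0.1546 -0.5947] rel -0.7492091429903104
[[-0.2, -0.7], [1.3, 0.3], [-1.7, 0.2], [0.1, -0.0], [0.6, -0.2], [-0.8, -1.4], [0.7, -0.1], [0.1, 1.1], [-0.6, 1.2], [0.3, -1.3], [-0.3, 0.5]]
scene px(800) [[331.0, 384.0], [296.0, 344.0], [430.0, 263.0], [392.0, 304.0], [385.0, 297.0], [361.0, 327.0], [338.0, 327.0], [341.0, 309.0], [363.0, 310.0], [394.0, 330.0], [395.0, 321.0]]
clip [ 0.45726206 -0.33114234  0.48744979] 0.32512621330551206 [np.uint64(4053), np.uint64(6149)]
A [ 0.629 -0.321  0.   ]
B [0.67  0.299 0.   ]
```

View pics/c.png

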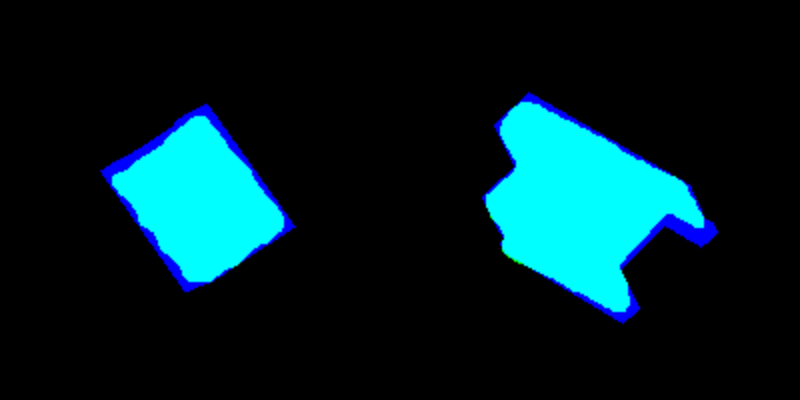

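Request:
step_arm:
  rows:
    - [0.02, -0.036, 0.01, 0.06, 0.0876]
    - [0.04, -0.073, 0.02, 0.12, 0.0876]
    - [0.06, -0.11, 0.02, 0.19, 0.0876]
    - [0.08, -0.146, 0.02, 0.25, 0.08]
    - [0.1, -0.182, 0.02, 0.31, 0.07]
    - [0.12, -0.22, 0.02, 0.38, 0.06]
    - [0.14, -0.255, 0.02, 0.44, 0.06]
    - [0.16, -0.29, 0.02, 0.5, 0.06]
    - [0.18, -0.33, 0.02, 0.56, 0.06]
    - [0.2, -0.365, 0.02, 0.63, 0.06]
    - [0.22, -0.4, 0.02, 0.69, 0.06]
    - [0.24, -0.44, 0.02, 0.75, 0.06]
    - [0.26, -0.475, 0.02, 0.82, 0.06]
    - [0.28, -0.51, 0.02, 0.88, 0.06]
    - [0.3, -0.55, 0.02, 0.94, 0.06]
    - [0.32, -0.585, 0.02, 1.0, 0.06]
    - [0.34, -0.62, 0.02, 1.07, 0.06]
    - [0.36, -0.66, 0.02, 1.13, 0.06]
    - [0.38, -0.695, 0.02, 1.19, 0.06]
    - [0.398, -0.729, 0.02, 1.252, 0.06]

```text
t: 2.3
eef_pos: [0.5825, -0.0814, 0.2178]
ee_rot: [3.141, -0.0, 0.978]
force: [0.1, 0.4, 0.5]
width: 0.0601
gripper_force: 0.0
```

Request:
step_arm:
  rows:
    - [0, 0, 0, 0, 0.06]
    - [0, 0, 0, 0, 0.06]
    - [0, 0, 0, 0, 0.06]

```text
t: 2.6
eef_pos: [0.5815, -0.0791, 0.2177]
ee_rot: [-3.141, -0.0, 0.976]
force: [0.6, 0.7, -0.4]
width: 0.0599
gripper_force: 0.0
```

Request:
step_arm:
  rows:
    - [0, 0, -0.03, 0, 0.06]
    - [0, 0, -0.06, 0, 0.06]
    - [0, 0, -0.09, 0, 0.06]
    - [0, 0, -0.11, 0, 0.06]
    - [0, 0, -0.125, 0, 0.06]
    - [0, 0, -0.135, 0, 0.06]
    - [0, 0, -0.145, 0, 0.06]
    - [0, 0, -0.152, 0, 0.06]
    - [0, 0, -0.152, 0, 0.06]

```text
t: 3.5
eef_pos: [0.5814, -0.0793, 0.0652]
ee_rot: [-3.141, 0.001, 0.976]
force: [-0.4, -0.2, -0.5]
width: 0.0601
gripper_force: 0.0
```

Request:
step_arm:
  rows:
    - [0, 0, 0, 0, 0.045]
    - [0, 0, 0, 0, 0.038]
    - [0, 0, 0, 0, 0.034]
    - [0, 0, 0, 0, 0.032]
    - [0, 0, 0, 0, 0.03]
    - [0, 0, 0, 0, 0.028]
    - [0, 0, 0, 0, 0.028]
  newtons: 8

```text
t: 4.2
eef_pos: [0.5823, -0.0795, 0.0664]
ee_rot: [3.141, -0.001, 0.976]
force: [0.1, 0.1, 5.2]
width: 0.0283
gripper_force: 2.9
```

```bash
python3 -c "
from h import *
print(arm.get_state())
a=cam('top')[0];b=cam('scene')[0]
cv2.imwrite('pics/d.png',np.hstack([cv2.resize(a[160:260,220:350],(400,308)),cv2.resize(b[190:290,200:330],(400,308))]))"
```

```text
{'t': 4.2, 'q': array([ 1.96885047e-01,  3.33094795e-01, -3.54211213e-01,  3.21466753e-04,
       -8.82496330e-01,  2.35011492e+00]), 'qd': array([ 0.0007346 ,  0.00052325,  0.0007487 , -0.00204966, -0.00013882,
        0.00025231]), 'joint_efforts': array([-1.05861963e-01, -4.79912066e+01,  2.25679654e+01,  4.98847649e+00,
        2.76965294e-01, -4.15473478e-03]), 'eef_pos': array([ 0.58229868, -0.07953083,  0.06640558]), 'ee_rot': array([ 3.14071733e+00, -5.32467516e-04,  9.76407951e-01]), 'force': array([0.12900703, 0.11444604, 5.17404634]), 'moment': array([-0.01956532,  0.08959746,  0.0209335 ]), 'gripper_force': 2.928254082798958, 'width': 0.028309614701063867}
```

View pics/d.png

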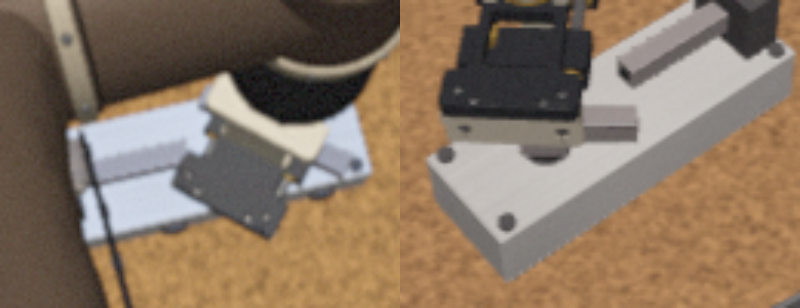

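The top view is partly hidden by the arm. The scene view shows the fingers on both sides of the boss, across the bar, with the bar at ~(610,120) coming out between them. I'll increase the grip.

Request:
step_arm:
  rows:
    - [0, 0, 0, 0, 0.02]
    - [0, 0, 0, 0, 0.02]
    - [0, 0, 0, 0, 0.02]
    - [0, 0, 0, 0, 0.02]
  newtons: 60

```text
t: 4.7
eef_pos: [0.5818, -0.0793, 0.0664]
ee_rot: [3.142, -0.0, 0.976]
force: [-2.8, 2.8, 8.4]
width: 0.02
gripper_force: 3.9
```

```bash
python3 -c "
from h import *
s=arm.get_state();print(s['width'],s['gripper_force'],s['force'],s['moment'])
b=cam('scene')[0]
cv2.imwrite('pics/e.png',cv2.convertScaleAbs(cv2.resize(b[180:255,195:295],(800,600),interpolation=cv2.INTER_CUBIC),alpha=1.4,beta=10))"
```

```text
0.01995713198160128 3.913811445236206 [-2.75178309  2.7591817   8.43949322] [0.75854134 1.01082464 0.00562578]
```

View pics/e.png

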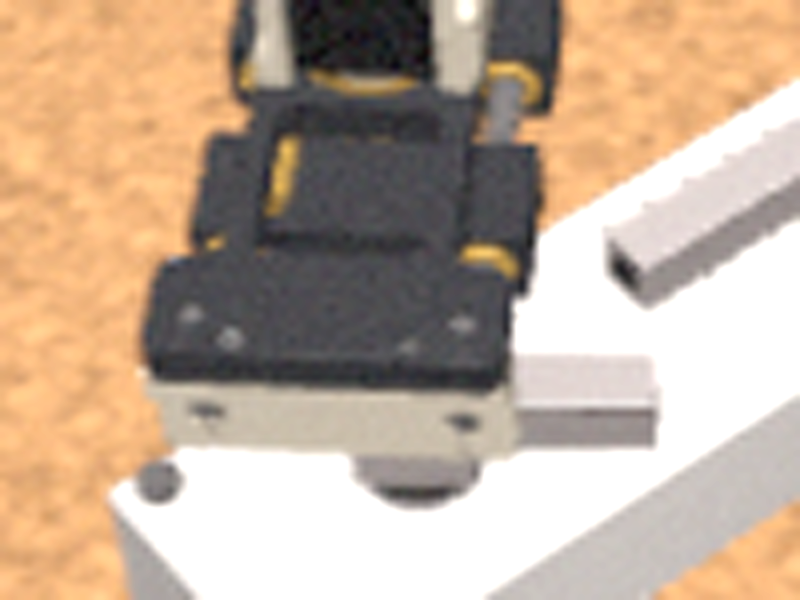

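The gripper body hides the fingers in this view; the port collar at ~(418,470) sits where I expected. A width of 20 mm can't be right on a 32 mm boss, so I'll open and probe.

Request:
step_arm:
  rows:
    - [0, 0, 0, 0, 0.03]
    - [0, 0, 0, 0, 0.045]
    - [0, 0, 0, 0, 0.06]
    - [0, 0, 0, 0, 0.06]
    - [0, 0, 0, 0, 0.06]

```text
t: 5.25
eef_pos: [0.5813, -0.0795, 0.0653]
ee_rot: [-3.141, 0.001, 0.976]
force: [-0.0, -0.4, 0.1]
width: 0.0545
gripper_force: 0.0
```

Request:
step_arm:
  rows:
    - [0, 0, 0, 0, 0.05]
    - [0, 0, 0, 0, 0.04]
    - [0, 0, 0, 0, 0.036]
    - [0, 0, 0, 0, 0.036]
    - [0, 0, 0, 0, 0.036]
  newtons: 20

```text
t: 5.75
eef_pos: [0.5818, -0.0795, 0.0657]
ee_rot: [-3.142, 0.0, 0.976]
force: [-1.2, 0.6, -0.4]
width: 0.0365
gripper_force: 0.0
```

Request:
step_arm:
  rows:
    - [0, 0, 0, 0, 0.033]
    - [0, 0, 0, 0, 0.033]
    - [0, 0, 0, 0, 0.033]

```text
t: 6.05
eef_pos: [0.5819, -0.0796, 0.0658]
ee_rot: [3.141, -0.0, 0.976]
force: [1.4, -0.4, -0.0]
width: 0.0331
gripper_force: 0.3
```

Request:
step_arm:
  rows:
    - [0, 0, 0, 0, 0.031]
    - [0, 0, 0, 0, 0.031]
    - [0, 0, 0, 0, 0.031]

```text
t: 6.35
eef_pos: [0.5822, -0.0796, 0.0663]
ee_rot: [3.141, -0.0, 0.976]
force: [0.7, -1.1, 3.5]
width: 0.0308
gripper_force: 2.0
```

Request:
step_arm:
  rows:
    - [0, 0, 0, 0, 0.02]
    - [0, 0, 0, 0, 0.01]
    - [0, 0, 0, 0, 0.01]
    - [0, 0, 0, 0, 0.01]
  newtons: 60

```text
t: 6.75
eef_pos: [0.5821, -0.0793, 0.0664]
ee_rot: [3.141, -0.001, 0.976]
force: [-1.6, 0.7, 7.2]
width: 0.0107
gripper_force: 3.5
```

```bash
python3 -c "
from h import *
s=arm.get_state();print(s)
b=cam('scene')[0]
f,K,r,t=cam('top')
cv2.imwrite('pics/f.png',np.hstack([cv2.resize(b[170:270,195:295],(400,400),interpolation=cv2.INTER_CUBIC),cv2.resize(f[160:260,250:350],(400,400),interpolation=cv2.INTER_CUBIC)]))"
```

```text
{'t': 6.75, 'q': array([ 1.97088841e-01,  3.32902544e-01, -3.54342264e-01,  6.55744231e-06,
       -8.82630890e-01,  2.35012193e+00]), 'qd': array([ 0.00209563,  0.00093904, -0.00335583, -0.003943  , -0.00549778,
        0.0004034 ]), 'joint_efforts': array([-5.52065615e-01, -4.77230859e+01,  2.26834041e+01,  5.21842718e+00,
        5.61085213e-01,  1.04695831e-03]), 'eef_pos': array([ 0.5821391 , -0.07934636,  0.06641859]), 'ee_rot': array([ 3.14094203e+00, -6.51361314e-04,  9.76418822e-01]), 'force': array([-1.64386992,  0.72464751,  7.23410758]), 'moment': array([ 0.49315132,  0.68925183, -0.04317714]), 'gripper_force': 3.521936894026112, 'width': 0.01074817445152898}
```

```bash
python3 -c "
from fit import *
a=-0.595
for L in (.0965,.065):
  for z in (.10,.132,.16): 
    for w in(-.039,.039): print(L,z,w,P(S,[[.582+L*np.cos(a)-w*np.sin(a),-.0795+L*np.sin(a)+w*np.cos(a),z]]).round(1))"
```

```text
0.0965 0.1 -0.039 [[218.8 259.8]]
0.0965 0.1 0.039 [[260.6 261.6]]
0.0965 0.132 -0.039 [[216.7 249.4]]
0.0965 0.132 0.039 [[259.8 251.2]]
0.0965 0.16 -0.039 [[214.8 239.8]]
0.0965 0.16 0.039 [[259.  241.6]]
0.065 0.1 -0.039 [[221.4 246.2]]
0.065 0.1 0.039 [[262.1 247.9]]
0.065 0.132 -0.039 [[219.4 235.7]]
0.065 0.132 0.039 [[261.4 237.4]]
0.065 0.16 -0.039 [[217.6 226. ]]
0.065 0.16 0.039 [[260.7 227.7]]
```

View pics/f.png

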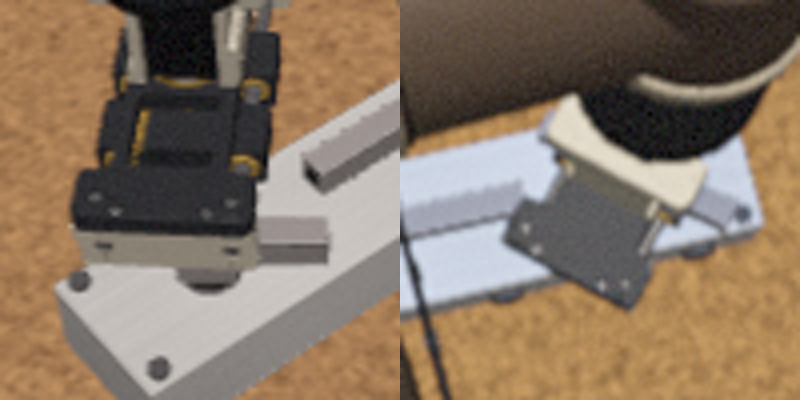

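The gripper body appears higher than it should be (edge at row ~236 against 250 predicted). The pad forces also add up to the vertical force, so the tips seem to be sliding on top of the boss. I'll open and feel my way down in small steps.

Request:
step_arm:
  rows:
    - [0, 0, 0, 0, 0.03]
    - [0, 0, 0, 0, 0.045]
    - [0, 0, 0, 0, 0.06]
    - [0, 0, 0, 0, 0.06]
    - [0, 0, 0, 0, 0.06]

```text
t: 7.35
eef_pos: [0.5812, -0.0794, 0.0653]
ee_rot: [-3.141, 0.0, 0.976]
force: [-0.7, -0.4, -0.9]
width: 0.0449
gripper_force: 0.0
```

Request:
step_arm:
  rows:
    - [0, 0, -0.003, 0, 0.06]
    - [0, 0, -0.006, 0, 0.06]
    - [0, 0, -0.006, 0, 0.06]

```text
t: 7.65
eef_pos: [0.5811, -0.0796, 0.0589]
ee_rot: [-3.14, 0.001, 0.976]
force: [0.5, 1.0, -0.3]
width: 0.0594
gripper_force: 0.0
```

Request:
step_arm:
  rows:
    - [0, 0, -0.003, 0, 0.06]
    - [0, 0, -0.006, 0, 0.06]
    - [0, 0, -0.006, 0, 0.06]

```text
t: 7.95
eef_pos: [0.5814, -0.0796, 0.0531]
ee_rot: [-3.141, 0.001, 0.976]
force: [-0.7, 0.5, 0.4]
width: 0.0601
gripper_force: 0.0
```

Request:
step_arm:
  rows:
    - [0, 0, -0.002, 0, 0.06]
    - [0, 0, -0.003, 0, 0.06]
    - [0, 0, -0.003, 0, 0.06]

```text
t: 8.25
eef_pos: [0.5817, -0.0795, 0.0506]
ee_rot: [-3.141, 0.0, 0.976]
force: [-0.8, 0.3, -0.4]
width: 0.0599
gripper_force: 0.0
```

Request:
step_arm:
  rows:
    - [0, 0, -0.002, 0, 0.06]
    - [0, 0, -0.003, 0, 0.06]
    - [0, 0, -0.003, 0, 0.06]

```text
t: 8.55
eef_pos: [0.5817, -0.0795, 0.0476]
ee_rot: [-3.141, 0.0, 0.976]
force: [-0.5, 0.2, -0.1]
width: 0.0599
gripper_force: 0.0
```

The tips are below 50 mm by the reading and still touch nothing, so the real tips are about 29 mm higher than reported. I'll carry on down.

Request:
step_arm:
  rows:
    - [0, 0, -0.003, 0, 0.06]
    - [0, 0, -0.006, 0, 0.06]
    - [0, 0, -0.006, 0, 0.06]

```text
t: 8.85
eef_pos: [0.5814, -0.0796, 0.0411]
ee_rot: [-3.141, 0.001, 0.976]
force: [-0.6, -0.1, -0.2]
width: 0.0598
gripper_force: 0.0
```

Request:
step_arm:
  rows:
    - [0, 0, -0.003, 0, 0.06]
    - [0, 0, -0.005, 0, 0.06]
    - [0, 0, -0.005, 0, 0.06]

```text
t: 9.15
eef_pos: [0.5815, -0.0796, 0.0363]
ee_rot: [-3.141, 0.0, 0.976]
force: [0.7, 0.1, 1.3]
width: 0.0602
gripper_force: 0.0
```

Request:
step_arm:
  rows:
    - [0, 0, 0, 0, 0.045]
    - [0, 0, 0, 0, 0.036]
    - [0, 0, 0, 0, 0.03]
    - [0, 0, 0, 0, 0.028]
    - [0, 0, 0, 0, 0.028]
    - [0, 0, 0, 0, 0.028]
  newtons: 8

```text
t: 9.75
eef_pos: [0.5822, -0.0797, 0.0369]
ee_rot: [3.141, -0.0, 0.976]
force: [2.0, -3.0, -1.0]
width: 0.0331
gripper_force: 7.8
```

Request:
step_arm:
  rows:
    - [0, 0, 0, 0, 0.02]
    - [0, 0, 0, 0, 0.02]
    - [0, 0, 0, 0, 0.02]
    - [0, 0, 0, -0.06, 0.02]
    - [0, 0, 0, -0.12, 0.02]
    - [0, 0, 0, -0.18, 0.02]
    - [0, 0, 0, -0.24, 0.02]
    - [0, 0, 0, -0.3, 0.02]
    - [0, 0, 0, -0.36, 0.02]
    - [0, 0, 0, -0.42, 0.02]
    - [0, 0, 0, -0.48, 0.02]
    - [0, 0, 0, -0.54, 0.02]
    - [0, 0, 0, -0.6, 0.02]
    - [0, 0, 0, -0.6, 0.02]
  newtons: 60

```text
t: 11.15
eef_pos: [0.5819, -0.0793, 0.0369]
ee_rot: [-3.141, -0.0, 0.375]
force: [1.1, -1.6, 0.4]
width: 0.0317
gripper_force: 59.2
```

```bash
python3 -c "
from h import *
s=arm.get_state();print(s['ee_rot'],s['moment'],s['force'],s['joint_efforts'][5])"
```

```text
[-3.14146980e+00 -2.43570592e-04  3.75376122e-01] [-0.14215111 -0.47972261 -0.07189605] [ 1.07039182 -1.62242905  0.44175796] -0.8092319034039974
```

Request:
step_arm:
  rows:
    - [0, 0, 0, -0.06, 0.02]
    - [0, 0, 0, -0.12, 0.02]
    - [0, 0, 0, -0.18, 0.02]
    - [0, 0, 0, -0.24, 0.02]
    - [0, 0, 0, -0.3, 0.02]

```text
t: 11.65
eef_pos: [0.5819, -0.0792, 0.0369]
ee_rot: [-3.142, -0.0, 0.078]
force: [1.4, 0.1, 0.8]
width: 0.032
gripper_force: 60.1
```

```bash
python3 -c "
from h import *
s=arm.get_state();print(s['ee_rot'],s['moment'],s['force'],s['joint_efforts'][5])"
```

```text
[-3.14157424e+00 -1.86893223e-04  7.75524206e-02] [ 0.41875297 -0.31182762  0.87127061] [1.3550186  0.07066111 0.77305966] 0.06990676978603005
```

Request:
step_arm:
  rows:
    - [0, 0, 0, -0.06, 0.02]
    - [0, 0, 0, -0.12, 0.02]
    - [0, 0, 0, -0.18, 0.02]
    - [0, 0, 0, -0.24, 0.02]
    - [0, 0, 0, -0.3, 0.02]

```text
t: 12.15
eef_pos: [0.5819, -0.079, 0.0369]
ee_rot: [-3.141, -0.0, -0.222]
force: [0.6, 1.8, 0.7]
width: 0.0319
gripper_force: 60.1
```

```bash
python3 -c "
from h import *
s=arm.get_state();print(s['ee_rot'],s['moment'],s['force'],s['joint_efforts'][5])"
```

```text
[-3.14133789e+00 -1.90898719e-04 -2.22445508e-01] [ 0.76912079 -0.27462397  0.8254177 ] [0.56106464 1.8469663  0.69800597] 0.08360170293599367
```

Request:
step_arm:
  rows:
    - [0, 0, 0, -0.06, 0.02]
    - [0, 0, 0, -0.12, 0.02]
    - [0, 0, 0, -0.18, 0.02]
    - [0, 0, 0, -0.24, 0.02]
    - [0, 0, 0, -0.3, 0.02]

```text
t: 12.65
eef_pos: [0.582, -0.0788, 0.0369]
ee_rot: [-3.141, -0.0, -0.522]
force: [0.3, 2.5, 1.5]
width: 0.0319
gripper_force: 60.1
```

```bash
python3 -c "
from h import *
s=arm.get_state();print(s['ee_rot'],s['moment'],s['force'],s['joint_efforts'][5])"
```

```text
[-3.14103931e+00 -1.75048075e-04 -5.22337764e-01] [ 1.12157836 -0.42224023  0.9242143 ] [0.27334463 2.51420646 1.54423292] 0.08301715599372983
```

The bite came between 0.6 and 0.9 rad of turning (torque now 0.87 N m). The right line-up is therefore the next one, near tool yaw -1.416. I'll stop just short and check.

Request:
step_arm:
  rows:
    - [0, 0, 0, -0.06, 0.02]
    - [0, 0, 0, -0.12, 0.02]
    - [0, 0, 0, -0.18, 0.02]
    - [0, 0, 0, -0.24, 0.02]
    - [0, 0, 0, -0.3, 0.02]
    - [0, 0, 0, -0.36, 0.02]
    - [0, 0, 0, -0.42, 0.02]
    - [0, 0, 0, -0.48, 0.02]
    - [0, 0, 0, -0.54, 0.02]
    - [0, 0, 0, -0.6, 0.02]
    - [0, 0, 0, -0.66, 0.02]
    - [0, 0, 0, -0.72, 0.02]
    - [0, 0, 0, -0.78, 0.02]
    - [0, 0, 0, -0.82, 0.02]
    - [0, 0, 0, -0.84, 0.02]
    - [0, 0, 0, -0.84, 0.02]

```text
t: 14.25
eef_pos: [0.5825, -0.0786, 0.0369]
ee_rot: [-3.14, 0.0, -1.362]
force: [2.8, 5.3, -0.5]
width: 0.0318
gripper_force: 60.0
```

```bash
python3 -c "
from h import *
s=arm.get_state();print(s['ee_rot'],s['moment'],s['force'],s['q'])"
```

```text
[-3.14017935e+00  4.40922249e-04 -1.36151139e+00] [ 2.09095032 -1.01370729  0.7744125 ] [ 2.84249195  5.32032088 -0.48717453] [ 1.97883577e-01  3.67736561e-01 -3.83215366e-01 -6.25969164e-04
 -8.18436312e-01  1.18284928e-02]
```

Request:
step_arm:
  rows:
    - [0, 0, 0, 0, 0.04]
    - [0, 0, 0, 0, 0.05]
    - [0, 0, 0, 0, 0.05]
    - [0, 0, 0.02, 0, 0.05]
    - [0, 0, 0.05, 0, 0.05]
    - [0, 0, 0.09, 0, 0.05]
    - [-0.02, -0.03, 0.13, 0, 0.05]
    - [-0.04, -0.07, 0.16, 0, 0.05]
    - [-0.06, -0.11, 0.18, 0, 0.05]
    - [-0.09, -0.15, 0.18, 0, 0.06]
    - [-0.11, -0.19, 0.18, 0, 0.06]
    - [-0.12, -0.22, 0.18, 0, 0.06]
    - [-0.12, -0.25, 0.18, 0, 0.06]
    - [-0.12, -0.25, 0.18, 0, 0.06]

```text
t: 15.65
eef_pos: [0.4605, -0.3324, 0.2164]
ee_rot: [3.14, 0.0, -1.367]
force: [-0.4, 0.2, -0.9]
width: 0.0599
gripper_force: 0.0
```

```bash
python3 -c "
from h import *
a=cam('top')[0];b=cam('scene')[0]
cv2.imwrite('pics/g.png',np.vstack([cv2.resize(a[185:235,220:350],None,fx=6,fy=6,interpolation=cv2.INTER_CUBIC),cv2.resize(b[185:235,200:330],None,fx=6,fy=6,interpolation=cv2.INTER_CUBIC)]))"
```

View pics/g.png

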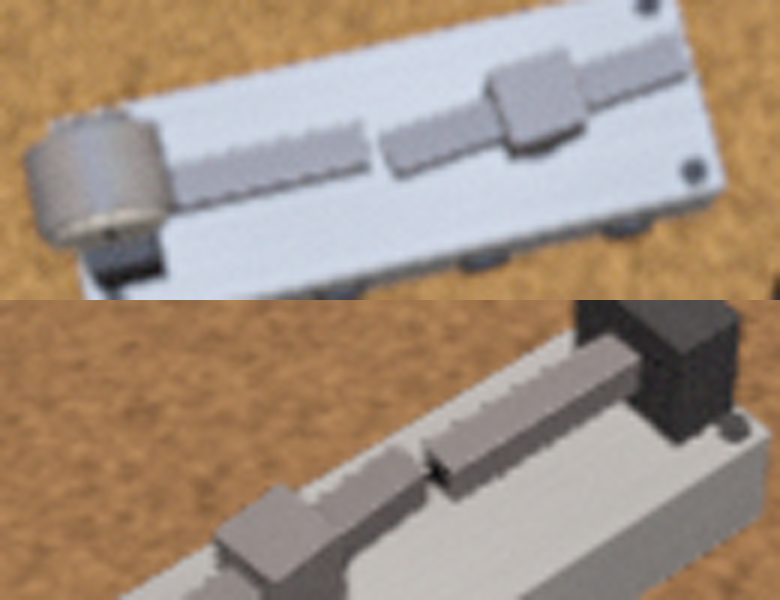

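Top crop: the stub ends at ~(366,148) and the tee arm end at ~(389,157), so the arm is still slightly short of in line. I'll get the remaining angle by fitting both bar lines in code.

```bash
cat > ang.py <<'E'
from h import *
g=0
for _ in range(4):
    c,K,r,t=cam("top"); g=g+c.astype(float).mean(2)/4
def line(segs):
    pts=[]
    for (u0,u1),f in segs:
        for u in range(u0,u1):
            v0=f(u); rows=np.arange(int(v0)-8,int(v0)+9); col=g[rows,u]
            w=np.clip(np.percentile(col,85)-12-col,0,None); v=(w*rows).sum()/w.sum()
            rows=np.arange(int(round(v))-7,int(round(v))+8); col=g[rows,u]; w=np.clip(np.percentile(col,85)-12-col,0,None)
            pts.append(back(K,r,t,(u,(w*rows).sum()/w.sum()),.080)[:2])
    pts=np.array(pts); d=cv2.fitLine(pts.astype(np.float32),cv2.DIST_HUBER,0,1e-4,1e-4).ravel()
    e=(pts-d[2:])@np.array([-d[1],d[0]]); return np.arctan2(-d[0]*np.sign(d[1]),abs(d[1])),e.std(),pts
def mk(a,b): # crop coords (6x, origin 220,185)
    a=np.array(a)/6+[220,185]; b=np.array(b)/6+[220,185]
    return lambda u:a[1]+(u-a[0])*(b[1]-a[1])/(b[0]-a[0])
if __name__=="__main__":
    s=line([((251,280),mk((170,186),(366,148)))])
    f=mk((389,157),(686,57)); m=line([((286,301),f),((318,331),f)])
    k=line([((286,301),f)])
    print("stub yaw",s[:2],"tee yaw",m[:2],"ccw excess",m[0]-s[0], k[:2])
    C=np.array([.5818,-.0794])
    for q in(s,m):
        d=np.array([-np.sin(q[0]),np.cos(q[0])]); n=np.array([d[1],-d[0]]); print("axis offset of C from line mm",((C-q[2].mean(0))@n)*1e3)
E
python3 ang.py
```

```text
stub yaw (np.float32(0.14577396), np.float64(0.00016533528518859842)) tee yaw (np.float32(0.2547511), np.float64(0.00034823678232230213)) ccw excess 0.108977124 (np.float32(0.266867), np.float64(0.0003575356533832376))
axis offset of C from line mm 3.680433521812421
axis offset of C from line mm 2.9390944514374624
```

Request:
step_arm:
  rows:
    - [0.02, 0.04, 0, 0.02, 0.05]
    - [0.04, 0.08, 0, 0.05, 0.05]
    - [0.06, 0.12, 0, 0.05, 0.05]
    - [0.08, 0.165, 0, 0.05, 0.05]
    - [0.1, 0.205, 0, 0.05, 0.05]
    - [0.115, 0.24, -0.01, 0.05, 0.05]
    - [0.12, 0.25, -0.04, 0.05, 0.05]
    - [0.12, 0.25, -0.08, 0.05, 0.05]
    - [0.12, 0.25, -0.12, 0.05, 0.05]
    - [0.12, 0.25, -0.15, 0.05, 0.05]
    - [0.12, 0.25, -0.17, 0.05, 0.05]
    - [0.12, 0.25, -0.18, 0.05, 0.05]
    - [0.12, 0.25, -0.18, 0.05, 0.05]
    - [0.12, 0.25, -0.18, 0.05, 0.05]

```text
t: 17.35
eef_pos: [0.5826, -0.0791, 0.0378]
ee_rot: [-3.14, -0.0, -1.313]
force: [0.5, 0.4, 0.2]
width: 0.05
gripper_force: 0.0
```

Request:
step_arm:
  rows:
    - [0, 0, 0, 0, 0.036]
    - [0, 0, 0, 0, 0.02]
    - [0, 0, 0, 0, 0.02]
    - [0, 0, 0, 0, 0.02]
    - [0, 0, 0, -0.03, 0.02]
    - [0, 0, 0, -0.06, 0.02]
    - [0, 0, 0, -0.09, 0.02]
    - [0, 0, 0, -0.11, 0.02]
    - [0, 0, 0, -0.11, 0.02]
    - [0, 0, 0, -0.11, 0.02]

```text
t: 18.35
eef_pos: [0.5827, -0.0794, 0.0377]
ee_rot: [-3.14, -0.001, -1.424]
force: [0.0, 0.7, 6.6]
width: 0.0315
gripper_force: 60.1
```

Request:
step_arm:
  rows:
    - [0, 0, 0, 0, 0.04]
    - [0, 0, 0, 0, 0.05]
    - [0, 0, 0, 0, 0.05]
    - [0, 0, 0.02, 0, 0.05]
    - [0, 0, 0.05, 0, 0.05]
    - [0, 0, 0.09, 0, 0.05]
    - [-0.02, -0.03, 0.13, 0, 0.05]
    - [-0.04, -0.07, 0.16, 0, 0.05]
    - [-0.06, -0.11, 0.18, 0, 0.05]
    - [-0.09, -0.15, 0.18, 0, 0.06]
    - [-0.11, -0.19, 0.18, 0, 0.06]
    - [-0.12, -0.22, 0.18, 0, 0.06]
    - [-0.12, -0.25, 0.18, 0, 0.06]
    - [-0.12, -0.25, 0.18, 0, 0.06]

```text
t: 19.75
eef_pos: [0.4608, -0.3323, 0.2162]
ee_rot: [3.141, 0.0, -1.427]
force: [0.7, 0.3, -0.0]
width: 0.0602
gripper_force: 0.0
```

```bash
python3 ang.py
```

```text
stub yaw (np.float32(0.1430529), np.float64(0.00015336175092851978)) tee yaw (np.float32(0.15210648), np.float64(0.00023432259859733167)) ccw excess 0.009053573 (np.float32(0.15748186), np.float64(0.00019628042738035212))
axis offset of C from line mm 3.9581944292621083
axis offset of C from line mm 2.9529632874584424
```

The tee is in line to within 0.01 rad and still just on the short side. Next is the clip, gripped by its rib.

Request:
step_arm:
  rows:
    - [-0.001, 0, 0, -0.12, 0.06]
    - [-0.002, 0, 0, -0.25, 0.06]
    - [-0.003, 0.001, 0, -0.38, 0.06]
    - [-0.0035, 0.001, -0.01, -0.5, 0.06]
    - [-0.0035, 0.001, -0.03, -0.63, 0.06]
    - [-0.0035, 0.001, -0.05, -0.75, 0.06]
    - [-0.0035, 0.001, -0.07, -0.88, 0.06]
    - [-0.0035, 0.001, -0.09, -1.0, 0.06]
    - [-0.0035, 0.001, -0.11, -1.12, 0.06]
    - [-0.0035, 0.001, -0.13, -1.2, 0.06]
    - [-0.0035, 0.001, -0.15, -1.227, 0.06]
    - [-0.0035, 0.001, -0.16, -1.227, 0.06]
    - [-0.0035, 0.001, -0.16, -1.227, 0.06]
    - [-0.0035, 0.001, -0.16, -1.227, 0.06]

```text
t: 21.35
eef_pos: [0.4589, -0.3283, 0.0574]
ee_rot: [-3.141, 0.0, -2.649]
force: [0.1, -0.2, 0.7]
width: 0.0601
gripper_force: 0.0
```

Request:
step_arm:
  rows:
    - [0, 0, -0.015, 0, 0.06]
    - [0, 0, -0.03, 0, 0.06]
    - [0, 0, -0.04, 0, 0.06]
    - [0, 0, -0.048, 0, 0.06]
    - [0, 0, -0.054, 0, 0.06]
    - [0, 0, -0.056, 0, 0.06]
    - [0, 0, -0.056, 0, 0.06]

```text
t: 22.05
eef_pos: [0.4584, -0.3286, 0.0008]
ee_rot: [3.142, -0.0, -2.651]
force: [0.4, 0.2, 0.0]
width: 0.0599
gripper_force: 0.0
```

Request:
step_arm:
  rows:
    - [0, 0, 0, 0, 0.045]
    - [0, 0, 0, 0, 0.03]
    - [0, 0, 0, 0, 0.02]
    - [0, 0, 0, 0, 0.015]
    - [0, 0, 0, 0, 0.01]
    - [0, 0, 0, 0, 0.005]
    - [0, 0, 0, 0, 0.005]
    - [0, 0, 0, 0, 0.005]
  newtons: 15

```text
t: 22.85
eef_pos: [0.4583, -0.3285, 0.0007]
ee_rot: [3.142, -0.0, -2.651]
force: [0.5, -1.3, 0.4]
width: 0.0117
gripper_force: 15.0
```

Rib gripped (11.7 mm). Now I'll lift it and carry it over the joint.

Request:
step_arm:
  rows:
    - [0, 0, 0.01, 0, 0.005]
    - [0, 0, 0.03, 0, 0.005]
    - [0, 0, 0.06, 0, 0.005]
    - [0, 0, 0.09, 0, 0.005]
    - [0, 0, 0.12, 0, 0.005]
    - [0, 0, 0.14, 0.05, 0.005]
    - [0.005, 0.015, 0.15, 0.15, 0.005]
    - [0.015, 0.04, 0.15, 0.26, 0.005]
    - [0.025, 0.07, 0.15, 0.37, 0.005]
    - [0.035, 0.1, 0.15, 0.48, 0.005]
    - [0.05, 0.13, 0.15, 0.59, 0.005]
    - [0.06, 0.16, 0.15, 0.7, 0.005]
    - [0.07, 0.19, 0.15, 0.81, 0.005]
    - [0.08, 0.22, 0.15, 0.92, 0.005]
    - [0.09, 0.25, 0.15, 1.02, 0.005]
    - [0.1, 0.275, 0.15, 1.11, 0.005]
    - [0.108, 0.295, 0.15, 1.18, 0.005]
    - [0.113, 0.308, 0.15, 1.215, 0.005]
    - [0.115, 0.3135, 0.15, 1.225, 0.005]
    - [0.115, 0.3135, 0.15, 1.225, 0.005]

```text
t: 24.85
eef_pos: [0.5732, -0.0148, 0.1509]
ee_rot: [3.141, -0.0, -1.426]
force: [-0.3, -0.9, -1.4]
width: 0.0118
gripper_force: 15.0
```

Request:
step_arm:
  rows:
    - [0, 0, 0, 0, 0.005]
    - [0, 0, 0, 0, 0.005]
    - [0, 0, 0, 0, 0.005]

```text
t: 25.15
eef_pos: [0.5731, -0.0158, 0.1508]
ee_rot: [3.142, -0.0, -1.427]
force: [0.4, -0.2, -1.0]
width: 0.0122
gripper_force: 15.0
```

Request:
step_arm:
  rows:
    - [0, 0, -0.02, 0, 0.005]
    - [0, 0, -0.04, 0, 0.005]
    - [0, 0, -0.052, 0, 0.005]
    - [0, 0, -0.06, 0, 0.005]
    - [0, 0, -0.062, 0, 0.005]
    - [0, 0, -0.062, 0, 0.005]

```text
t: 25.75
eef_pos: [0.5735, -0.0151, 0.0889]
ee_rot: [-3.142, -0.0, -1.426]
force: [-0.5, -0.0, -1.2]
width: 0.0116
gripper_force: 15.0
```

```bash
python3 -c "
from h import *
b=cam('scene')[0]
cv2.imwrite('pics/i.png',cv2.convertScaleAbs(cv2.resize(b[160:250,210:330],(800,600),interpolation=cv2.INTER_CUBIC),alpha=1.5,beta=15))"
```

```text
(no output)
```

View pics/i.png

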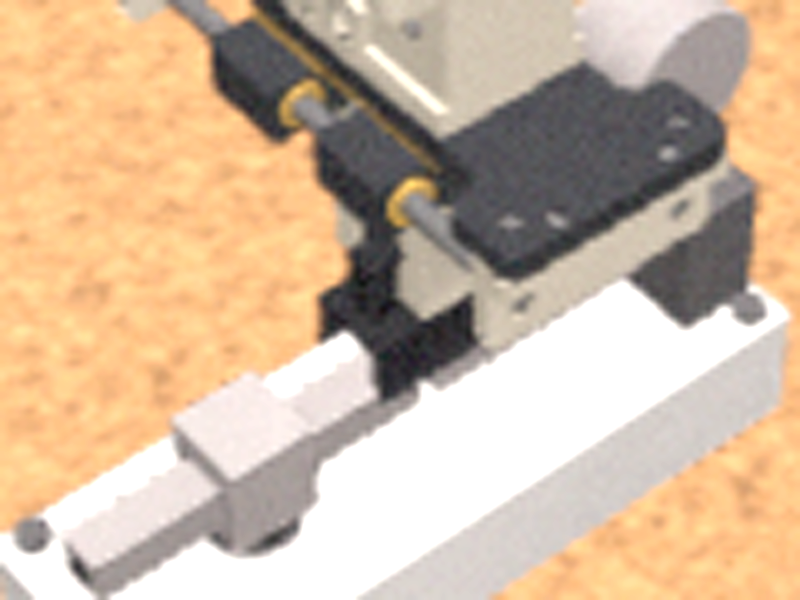

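The clip (black, ~(345-475, 290-395)) is just above the arm/stub joint and in line with it. Lowering it slowly.

Request:
step_arm:
  rows:
    - [0, 0, -0.002, 0, 0.005]
    - [0, 0, -0.004, 0, 0.005]
    - [0, 0, -0.006, 0, 0.005]
    - [0, 0, -0.008, 0, 0.005]
    - [0, 0, -0.01, 0, 0.005]
    - [0, 0, -0.01, 0, 0.005]

```text
t: 26.4
eef_pos: [0.5731, -0.0151, 0.0784]
ee_rot: [3.141, -0.0, -1.426]
force: [-0.1, -0.5, -1.1]
width: 0.0119
gripper_force: 15.0
```

Request:
step_arm:
  rows:
    - [0, 0, -0.002, 0, 0.005]
    - [0, 0, -0.004, 0, 0.005]
    - [0, 0, -0.006, 0, 0.005]
    - [0, 0, -0.008, 0, 0.005]
    - [0, 0, -0.01, 0, 0.005]
    - [0, 0, -0.01, 0, 0.005]

```text
t: 27.0
eef_pos: [0.5731, -0.0151, 0.0684]
ee_rot: [3.141, -0.0, -1.426]
force: [-0.5, -0.2, -1.2]
width: 0.0119
gripper_force: 15.0
```

Request:
step_arm:
  rows:
    - [0, 0, -0.001, 0, 0.005]
    - [0, 0, -0.002, 0, 0.005]
    - [0, 0, -0.003, 0, 0.005]
    - [0, 0, -0.003, 0, 0.005]

```text
t: 27.4
eef_pos: [0.5734, -0.015, 0.0658]
ee_rot: [-3.141, -0.0, -1.426]
force: [-1.2, 0.2, -0.9]
width: 0.0116
gripper_force: 15.0
```

Feet are past the bar tops with no contact force. I'll go a little further until it touches.

Request:
step_arm:
  rows:
    - [0, 0, -0.0005, 0, 0.005]
    - [0, 0, -0.001, 0, 0.005]
    - [0, 0, -0.001, 0, 0.005]

```text
t: 27.7
eef_pos: [0.5735, -0.0149, 0.0657]
ee_rot: [-3.141, -0.0, -1.425]
force: [-2.5, 1.4, 6.6]
width: 0.0119
gripper_force: 15.0
```

Request:
step_arm:
  rows:
    - [0, 0, -0.0005, 0, 0.005]
    - [0, 0, -0.001, 0, 0.005]
    - [0, 0, -0.001, 0, 0.005]

```text
t: 28.0
eef_pos: [0.5736, -0.015, 0.0656]
ee_rot: [-3.14, -0.0, -1.425]
force: [-6.3, 2.9, 14.8]
width: 0.0119
gripper_force: 15.0
```

Seated on the bar tops (contact at 0.0657, exactly the home height). I'll ease off, release and retreat.

Request:
step_arm:
  rows:
    - [0, 0, 0.001, 0, 0.005]
    - [0, 0, 0.0015, 0, 0.005]
    - [0, 0, 0.0015, 0, 0.012]
    - [0, 0, 0.0015, 0, 0.02]
    - [0, 0, 0.0015, 0, 0.03]
    - [0, 0, 0.0015, 0, 0.04]
    - [0, 0, 0.0015, 0, 0.04]
    - [0, 0, 0.01, 0, 0.04]
    - [0, 0, 0.03, 0, 0.04]
    - [0, 0, 0.06, 0, 0.04]
    - [0, 0, 0.1, 0, 0.04]
    - [0, 0, 0.13, 0, 0.04]
    - [-0.02, -0.04, 0.15, 0, 0.04]
    - [-0.04, -0.08, 0.15, 0, 0.04]
    - [-0.06, -0.12, 0.15, 0, 0.04]
    - [-0.08, -0.16, 0.15, 0, 0.04]
    - [-0.1, -0.2, 0.15, 0, 0.04]
    - [-0.11, -0.24, 0.15, 0, 0.04]
    - [-0.11, -0.26, 0.15, 0, 0.04]
    - [-0.11, -0.26, 0.15, 0, 0.04]
  newtons: 5

```text
t: 30.0
eef_pos: [0.4627, -0.2774, 0.2143]
ee_rot: [-3.141, -0.001, -1.429]
force: [-0.1, 0.2, 0.5]
width: 0.0402
gripper_force: 0.0
```

```bash
python3 -c "
from h import *
a=cam('top')[0];b=cam('scene')[0]
cv2.imwrite('pics/j.png',cv2.convertScaleAbs(np.vstack([cv2.resize(a[185:235,220:350],None,fx=6,fy=6,interpolation=cv2.INTER_CUBIC),cv2.resize(b[185:235,200:330],None,fx=6,fy=6,interpolation=cv2.INTER_CUBIC)]),alpha=1.2,beta=15))"
```

```text
(no output)
```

View pics/j.png

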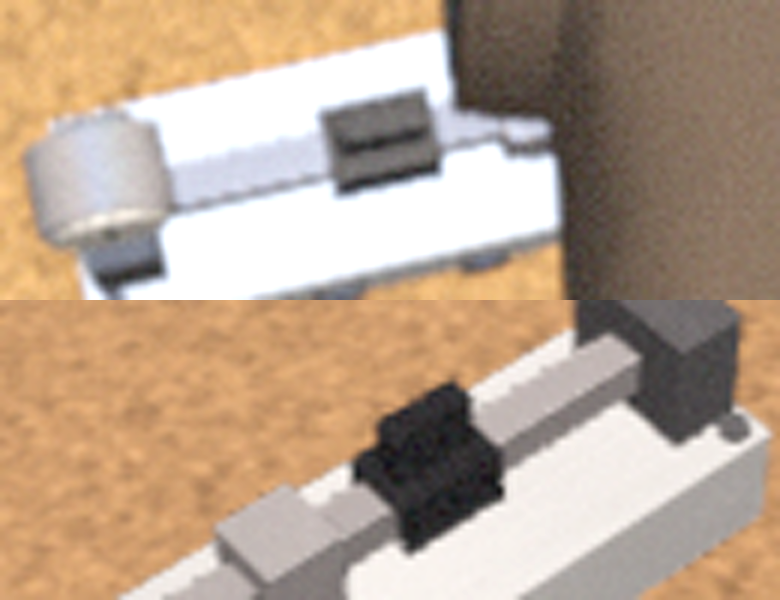

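The clip sits level and fully home over the joint (top crop ~(382,140), scene crop ~(430,465)), with the tee in line with the stub and the arm clear. Handing in.

```bash
python3 -c "
from station import arm
print(arm.job_done())"
```

```text
the job is handed in; nothing more can be done
None
```

I screwed the tee in past its seal's bite to the next line-up with the stub (about 0.01 rad short, not past it), set the clip fully home over the joint and let go, kept clear of both flasks, and handed the job in at about 30 s of the 70 s.

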